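# Clamp two piston valves in a cam-lever rack

### The arm

A 6-joint arm with a two-finger parallel gripper is mounted at the origin on the work surface. World frame = base frame: x ahead of the robot, y to its left, z up, the work surface at z = 0. Lengths are in mm, angles in rad, forces in N, time in s.
With the tool pointing down it reaches from about 400 to 925 mm from the base axis. Payload 12.5 kg.
Tool frame: the origin (TCP) lies at the centre of the arm's flange, where the gripper is bolted on; the fingertips stand 190 mm ahead of it and the grasp point (between the pads) lies env.grip_point_offset ahead of it (env.grip_point_offset is the distance from the TCP to the grasp point, in mm); z points along the fingers, x is the direction in which the jaws open and shut, and the axes are right-handed (so a half turn about z gives the same grasp; the last joint's range is limited). The gripper opens to 95 mm and grips with 3 to 60 N. Pads are 20 mm wide; open, the fingers measure 119 mm over their backs; the gripper's body (75 mm by 180 mm) begins 59 mm behind the grasp point.
Start: joints at [1.144, 0.491, 1.559, -0, 1.092, -0.106], TCP at [197.055, 593.122, 404.761] pointing down, gripper open.
Joint ranges: [-3.1, 3.1], [-0.84, 2.19], [0.05, 2.79], [-1.13, 4.28], [0.06, 2.93], [-2.69, 2.69]. Speed limits (rad/s): [2.22, 2.22, 2.79, 3.14, 3.14, 3.14].

### API

Orientations are given as [roll, pitch, yaw] about the fixed x, y, z axes, in that order (R = Rz(yaw) Ry(pitch) Rx(roll)).
In Python, from cell import state, read_camera, camera_model, job_done, env gives the robot as it stands.
- The arm moves only by the tool arm_command, never from a script. Its argument "steps" is a list of rows, each a list of 6 numbers: the shift along the tool's x, y, z in cm, then the turn, a rotation vector about the tool's x, y, z in degrees. In form: [[dx, dy, dz, rx, ry, rz], ...]. A call has 1 to 12 rows; each row is the pose to reach, as a shift and turn from the pose commanded when the call began, along the tool's axes at that moment; what a row does not reach only later rows make up. A row lasts 1/12 s, in which the tool goes at most 41.7 mm and 7.16 degrees, less where a joint would pass 70% of its speed; a pose out of reach is approached as far as the arm can. A call with a gripper value outside its range is refused whole. "jaw" is the finger opening in cm, from 0 to 9.51, set as the call begins (left out, the last holds). The fingers move at their own pace and stop on an object; the grip force is fixed at half the most. Time passes only in rows, so rows that repeat a pose let the fingers close. It gives the time, the measured TCP pose, the force and the opening at its end, in the units of the state.
- state(): the state, without advancing time (a new reading comes with each control period).
- read_camera(name): name is "side" or "top" or "wrist"; returns the picture (384x512x3 uint8, red, green, blue); there is no depth.
- camera_model(name): a dict with "K" (3x3 intrinsics, pixels), "xyz" and "rotation" of the camera in the world. Camera axes: x right, y up, looking along -z (the intrinsics and any distortion apply to the point x, -y, -z); pixel columns grow to the right and rows downward; lengths in mm; the calibration is good to about 2 mm. The wrist camera is an equidistant fisheye: a pixel r from the principal point sees the ray r / f radians off the axis. A picture is of the moment at which its call begins: read the wrist's pose just before it. camera_model takes no time and is no camera call; for the wrist camera it gives the pose at the moment of the call.
- job_done(): hands the job in, once; it reports no verdict.
The state is a dict: "t": time; "joints": joint angles; "qvel": joint speeds; "tau": joint torques, N m; "eef_pos": TCP position; "tcp_rot": TCP orientation; "ft_force": force on the tool from outside, world axes, zero at the start; "moment": the same for the moment, N m; "opening": opening from 0.0 (shut) to 1.0 (fully open).
Only numpy, scipy, OpenCV 4.12 (cv2) and the standard library are available. Lean on these libraries where they do the work, as an engineer would, in place of code of your own. Each camera call takes 0.05 s, during which the arm holds its last target. There are 200 camera calls.

### The job

Gently stand the two brass piston valves upright in the clamping rack, one in each cell, and then swing the red cam lever clockwise just far enough that the sprung pads take up the gap and hold both valves snugly against the back fence. Stop there, well before the valves are squeezed hard, let go, and leave everything else on the bench where it is.

Things in the scene. Friction and masses are not known exactly. Their poses are not given: they have to be found in the camera images.
- valve_1: Brass piston valve of a large horn, standing upright on the bench at the start: plain cylinder 30 mm in diameter and 86 mm high, above it a thin steel stem (11 mm) and a white finger button 22 mm in diameter, whole height 108 mm, about 0.2 kg. Origin: centre of its underside; z is its upward axis. Best gripped on the brass cylinder 55 to 75 mm above its foot.
- valve_2: The second piston valve, exactly like valve_1; either valve may go in either cell.
- rack: Clamping rack, bolted down: dark steel plate 136 mm (its x) by 205 mm (its y), 8 mm thick. Origin: at the bench surface, midway between its two cells, which lie side by side along its x (centres x = +24 and -24 mm), each 40 mm wide between wooden walls 8 mm thick (tops 40 mm above the bench, y = -12 to +46 mm). Along y a sprung pad closes each cell at -y, the fence at +y.
- pads_open (a point): Fixed point: where the middle of the two pads' faces lies with the lever at 0 (rack x 0, y -26 mm). Pads: cork-faced, 30 mm wide, 10 to 36 mm above the bench, on one aluminium bar that the lever drives towards +y, so they push the valves to the fence. Each pad has a spring of 2.5 N per mm. A valve is snug with its pad pushed back 2 to 7 mm (5 to 18 N); 28 N is far too hard.
- fence_zone (a point): Fixed point of the rack (x 0, y +20 mm, bench + 8 mm) in the middle of the range of the fence: a cork-faced wooden wall across both cells, top 40 mm above the bench. Its face is set anywhere from rack y = +15 to +26 mm, differently each time, and this is not reported.
- cell_a (a point): Point on the floor of the cell at rack x = +24 mm (8 mm above the bench, rack y = -6 mm) where the middle of a valve's foot can be set down clear of pad, walls and fence for any fence setting, as long as the lever is still near its start. Axes as the rack's.
- cell_b (a point): The same point in the cell at rack x = -24 mm.
- cam_pivot (a point): Centre of the cam lever's vertical pivot, 46 mm above the bench, at rack x = 0, y = -84 mm; axes as the rack's. The lever turns stiffly: with free pads some 9 N at the pin while moving, 5 to 7 N when paused between small steps, fairly steady. With the valves against the fence it climbs: 1 to 3 N above the free level when paused (2 to 7 N while moving) means both are snug; 5 N above when paused is too tight.
- knob (a point): Middle of the gripping length of the lever's handle: an upright black pin 20 mm in diameter, standing 44 to 90 mm above the bench at the end of the red lever, 90 mm from the pivot axis; this point is 70 mm above the bench. It moves with the lever. The pin may be gripped from above or pushed from the side.
- cam_lever (a joint): Angle of the cam lever, rad: 0 fully open, 1.92 at its stop, growing clockwise seen from above. At q it points (35 degrees + q) clockwise of the rack's +x axis. It starts at 0 to 0.15 and stays where it is left. Both valves are snug somewhere between about 0.7 and 1.6, depending on the fence.
- tin: Bystander: steel tin with a red band, 66 mm in diameter, 75 mm high. Origin: centre of underside.
- tumbler: Bystander: glass tumbler, 70 mm in diameter, 90 mm high. Origin: centre of underside.
- tape_roll: Bystander: roll of yellow tape lying flat, 100 mm in diameter, 24 mm high. Origin: centre of underside.
- screwdriver: Bystander: screwdriver with a red handle, 190 mm long, lying beyond the rack. Origin: about its middle, at the bench; x along it, handle to -x.
- hammer: Bystander: small hammer, 240 mm long, lying on the left. Origin: about its middle, at the bench; x along it.
- mouthpiece: Bystander: black mouthpiece standing on end, 29 mm in diameter, 75 mm high, on the right. Origin: centre of underside.
- brass_bow: Bystander: U-shaped brass tube lying flat, about 124 by 111 mm, 24 mm high, right front. Origin: at the bench, between the legs of the U.
Mind the look-alikes: they are no part of the job. What is shaped like the valve_1 but blue is not meant.

How it is judged (in metres and radians):
On the way:
1. both valves stand upright and let go in the rack, one in each cell, before the lever has been turned ((((x of valve_1 in the frame of rack between 0.015 and 0.033 m and y of valve_1 in the frame of rack between -0.022 and 0.022 m and z of valve_1 in the frame of rack between 0.004 and 0.013 m and angle between valve_1's own z axis and vertical below 0.12 rad) and (x of valve_2 in the frame of rack between -0.033 and -0.015 m and y of valve_2 in the frame of rack between -0.022 and 0.022 m and z of valve_2 in the frame of rack between 0.004 and 0.013 m and angle between valve_2's own z axis and vertical below 0.12 rad)) or ((x of valve_1 in the frame of rack between -0.033 and -0.015 m and y of valve_1 in the frame of rack between -0.022 and 0.022 m and z of valve_1 in the frame of rack between 0.004 and 0.013 m and angle between valve_1's own z axis and vertical below 0.12 rad) and (x of valve_2 in the frame of rack between 0.015 and 0.033 m and y of valve_2 in the frame of rack between -0.022 and 0.022 m and z of valve_2 in the frame of rack between 0.004 and 0.013 m and angle between valve_2's own z axis and vertical below 0.12 rad))) and value of joint cam_lever below 0.4 rad and contact force between the fingers and valve_1 below 0.2 N and contact force between the fingers and valve_2 below 0.2 N), for 0.2 s.
At the end, for the whole second after the job is handed in: Both valves stand upright (within 0.12 rad), one in each cell, foot on the cell floor, at rest, each pressed by the rack with 5 to 20 N, and the lever stays where it was left ((((x of valve_1 in the frame of rack between 0.015 and 0.033 m and y of valve_1 in the frame of rack between -0.022 and 0.022 m and z of valve_1 in the frame of rack between 0.004 and 0.013 m and angle between valve_1's own z axis and vertical below 0.12 rad) and (x of valve_2 in the frame of rack between -0.033 and -0.015 m and y of valve_2 in the frame of rack between -0.022 and 0.022 m and z of valve_2 in the frame of rack between 0.004 and 0.013 m and angle between valve_2's own z axis and vertical below 0.12 rad)) or ((x of valve_1 in the frame of rack between -0.033 and -0.015 m and y of valve_1 in the frame of rack between -0.022 and 0.022 m and z of valve_1 in the frame of rack between 0.004 and 0.013 m and angle between valve_1's own z axis and vertical below 0.12 rad) and (x of valve_2 in the frame of rack between 0.015 and 0.033 m and y of valve_2 in the frame of rack between -0.022 and 0.022 m and z of valve_2 in the frame of rack between 0.004 and 0.013 m and angle between valve_2's own z axis and vertical below 0.12 rad))) and linear speed of each of valve_1, valve_2 below 0.02 m/s and contact force between valve_1 and rack between 5 and 20 N and contact force between valve_2 and rack between 5 and 20 N and velocity of joint cam_lever between -0.02 and 0.02 rad/s); the robot touches nothing.
It fails at once if the lever is overrun: with the lever turned, a valve is squeezed with more than 28 N (value of joint cam_lever above 0.4 rad and contact force between any of valve_1, valve_2 and rack above 28 N).
It fails at once if a valve is dropped or slammed into the rack (more than 80 N) (contact force between any of valve_1, valve_2 and rack above 80 N).
It fails at once if a valve is knocked over (angle between any of valve_1, valve_2's own z axis and vertical above 0.6 rad).
It fails at once if a bystander is moved more than 30 mm (distance of any of tin, tumbler, tape_roll, screwdriver, hammer, mouthpiece, brass_bow from where it was at the start of the episode above 0.03 m).
It also fails if it takes over 72 s, if anything falls off the work surface, if the arm or the gripper's body presses on something with over 40 N, if the wrist force passes 120 N, or if a joint passes its speed limit or range.

## Working session

There is one attempt and no reset: what is moved stays moved. The work goes in short steps, Python scripts to look and compute and a tool call to move; the robot and the scene stay as the last step left them, time stands still between calls to the robot, and variables do not carry over. Pictures are saved under pics/ and viewed, about 8 in all and at most 12, crops included, and the job is handed in when it is done.

Besides the shell and the picture viewer there is one more tool, called after ">>>" as name(argument=value, ...), one argument or row to a line, values as JSON. arm_command: Moves the arm, as the interface text tells. Its arguments: {"type":"object","properties":{"steps":{"type":"array"},"jaw":{"type":"number"}},"required":["steps"]}

```bash
mkdir -p pics; ls
cat > h.py <<'E'
import numpy as np, cv2
from cell import state, read_camera, camera_model, job_done, env
def snap(n,f):
    m=camera_model(n); im=read_camera(n); cv2.imwrite('pics/'+f,im[:,:,::-1]); return im,m
def ray(m,u,v,fish=False):
    K=np.array(m['K']); x=(u-K[0,2])/K[0,0]; y=(v-K[1,2])/K[1,1]
    if fish:
        r=np.hypot(x,y); s=np.sin(r)/r if r>1e-9 else 1; d=np.array([x*s,-y*s,-np.cos(r)])
    else: d=np.array([x,-y,-1.])
    return np.array(m['xyz'],float),np.array(m['rotation'])@d
def onz(m,u,v,z,fish=False):
    o,d=ray(m,u,v,fish); return o+d*(z-o[2])/d[2]
def proj(m,p,fish=False):
    K=np.array(m['K']); c=np.array(m['rotation']).T@(np.array(p,float)-np.array(m['xyz'])); x,y,z=c[0],-c[1],-c[2]
    if fish:
        r=np.hypot(x,y); t=np.arctan2(r,z); x,y=x/r*t,y/r*t
    else: x,y=x/z,y/z
    return K[0,0]*x+K[0,2],K[1,1]*y+K[1,2]
E
python3 - <<'E'
from h import *
print(state(), env.grip_point_offset)
for n in ('top','side'):
    im,m=snap(n,n+'0.png'); print(n,m)
a=cv2.imread('pics/top0.png');b=cv2.imread('pics/side0.png')
cv2.imwrite('pics/t0.png',cv2.resize(a,(800,600),interpolation=cv2.INTER_CUBIC))
cv2.imwrite('pics/s0.png',cv2.resize(b,(800,600),interpolation=cv2.INTER_CUBIC))
E
```

```text
pics
{'t': 0.0, 'joints': array([ 1.14440474e+00,  4.91572847e-01,  1.55944234e+00, -3.17891651e-05,
        1.09171332e+00, -1.05597196e-01]), 'qvel': array([ 0.00036189, -0.000767  ,  0.00019192,  0.00240716, -0.00040243,
       -0.000576  ]), 'tau': array([ 2.65406896e-03, -6.12656379e+01, -2.58181947e+01,  6.92912028e-02,
        4.82244138e-02, -1.30177409e-04]), 'eef_pos': array([197.04207225, 593.0958358 , 404.15582447]), 'tcp_rot': array([-3.14150097e+00,  1.13250038e-03,  1.25001666e+00]), 'ft_force': array([ 0.70139705,  0.22228831, -0.1071992 ]), 'moment': array([-0.00040132,  0.02113041, -0.0302045 ]), 'opening': 0.9977224975207462} 171.3
top {'K': array([[447.07084962,   0.        , 256.45486268],
       [  0.        , 447.07084962, 188.06405373],
       [  0.        ,   0.        ,   1.        ]]), 'xyz': array([ 379.95597322,  -25.90909979, 1553.85562783]), 'rotation': array([ 0.12778663,  0.01096923, -1.54663116])}
side {'K': array([[355.38861121,   0.        , 260.30433104],
       [  0.        , 355.38861121, 195.11563613],
       [  0.        ,   0.        ,   1.        ]]), 'xyz': array([ 535.05631133, -611.15418132,  797.88097049]), 'rotation': array([ 0.67578696, -0.00774773, -0.04085602])}
```

View pics/t0.png

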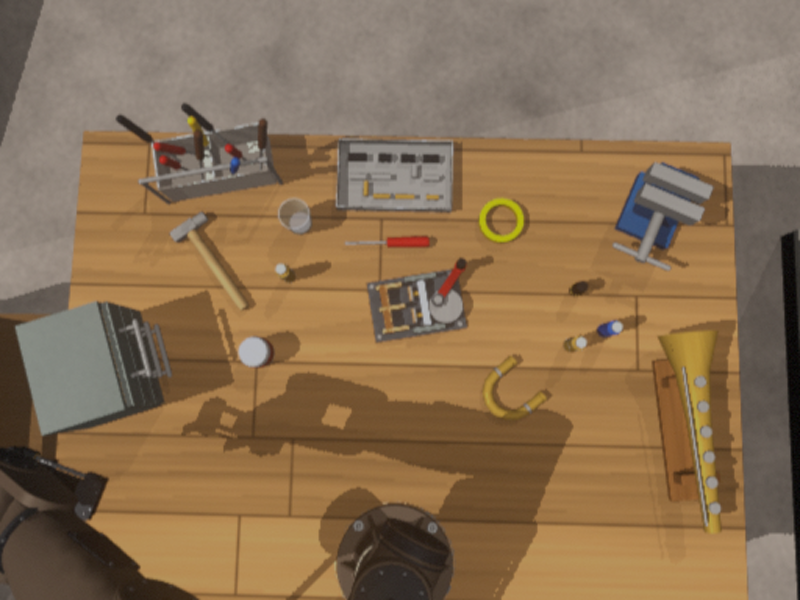

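View pics/s0.png

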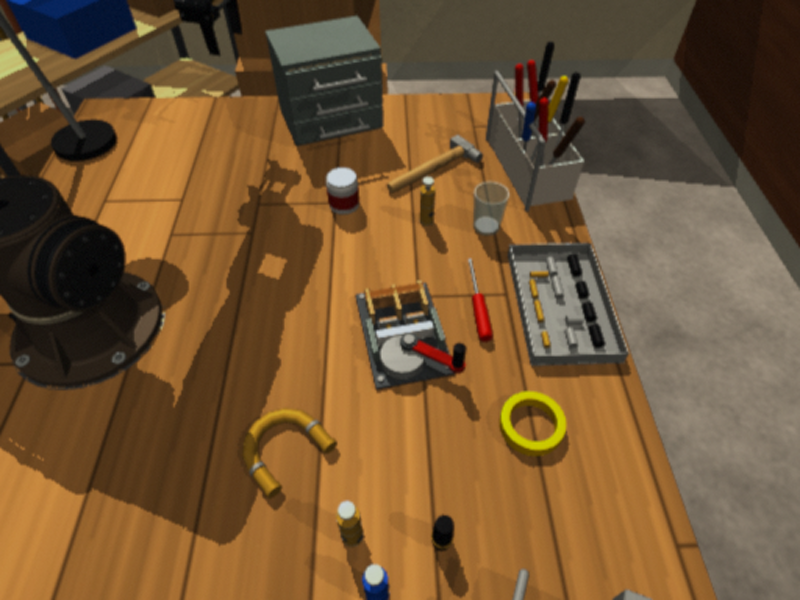

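```bash
cat >> h.py <<'E'
from scipy.spatial.transform import Rotation as R_
_cm=camera_model
def camera_model(n):
    m=dict(_cm(n)); r=np.array(m['rotation'])
    if r.shape==(3,): m['rotation']=R_.from_euler('xyz',r).as_matrix()
    return m
def blobs(im,lo,hi,box,amin=6):
    hsv=cv2.cvtColor(im,cv2.COLOR_RGB2HSV); k=cv2.inRange(hsv,lo,hi); z=np.zeros_like(k); x0,y0,x1,y1=box; z[y0:y1,x0:x1]=k[y0:y1,x0:x1]
    n,l,s,c=cv2.connectedComponentsWithStats(z); return [(c[i].round(1).tolist(),s[i].tolist()) for i in range(1,n) if s[i,4]>=amin]
E
python3 - <<'E'
from h import *
ims={n:cv2.imread(f'pics/{n}0.png')[:,:,::-1].copy() for n in('top','side')}
M={n:camera_model(n) for n in ims}
t=ims['top'];mt=M['top'];ms=M['side']
for nm,box in (('v1',(172,162,192,184)),('v2',(358,208,380,230))):
    for c,s in blobs(t,(0,0,150),(180,70,255),box): print(nm,'top',c,s,onz(mt,*c,108))
for nm,box in (('v1',(262,108,285,148)),('v2',(208,312,238,352))):
    for c,s in blobs(ims['side'],(0,0,150),(180,70,255),box): print(nm,'side',c,s,onz(ms,*c,105))
for nm,px,z in (('pin',(462/1.5625,265/1.5625),90),('piv',(438/1.5625,299/1.5625),50)): print(nm,onz(mt,*px,z))
for nm,px,z in (('pin',(459/1.5625,350/1.5625),90),('piv',(408/1.5625,341/1.5625),50)): print(nm,'side',onz(ms,*px,z))
a=cv2.resize(t[168:224,230:305],(800,597),interpolation=cv2.INTER_CUBIC)
b=cv2.resize(ims['side'][176:252,222:302],(630,597),interpolation=cv2.INTER_CUBIC)
cv2.imwrite('pics/c1.png',cv2.resize(np.hstack([a,b])[:,:,::-1],(800,334)))
cv2.imwrite('pics/c1.png',a[:,:,::-1])
E
```

```text
v1 top [179.0, 171.6] [176, 169, 7, 7, 35] [613.99169101 249.96090611 108.        ]
v2 top [371.7, 218.8] [369, 216, 7, 7, 38] [ 473.90268389 -379.36046772  108.        ]
v1 side [273.6, 114.9] [271, 113, 6, 5, 25] [616.48960588 255.83259033 105.        ]
v2 side [221.3, 325.8] [216, 321, 11, 11, 94] [ 474.74531778 -376.44328957  105.        ]
pin [ 632.27880627 -133.85707097   90.        ]
piv [563.32713598 -85.82190727  50.        ]
pin side [ 640.30411035 -135.83241284   90.        ]
piv side [564.32317036 -88.27504025  50.        ]
```

View pics/c1.png

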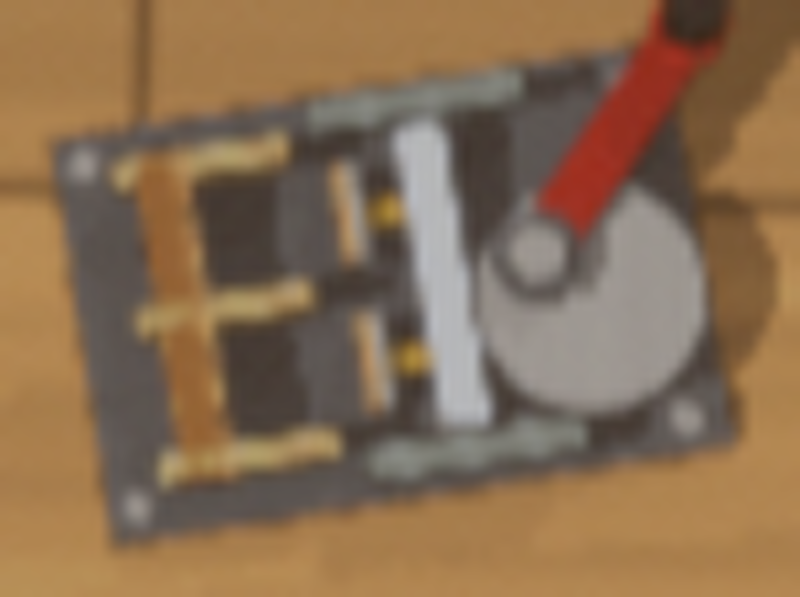

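```bash
cat > fit.py <<'E'
from h import *
def fit(P,W):
    P=np.array(P,float);W=np.array(W,float);pc=P.mean(0);wc=W.mean(0);p=P-pc;w=W-wc
    a=np.arctan2((p[:,0]*w[:,1]-p[:,1]*w[:,0]).sum(),(p*w).sum()); Rm=np.array([[np.cos(a),-np.sin(a)],[np.sin(a),np.cos(a)]])
    t=wc-Rm@pc; return a,t,Rm,(W-(P@Rm.T+t))
E
python3 - <<'E'
from fit import *
m=camera_model('top')
F=lambda u,v,z:onz(m,230+u/10.667,168+v/10.66,z)[:2]
L=[((0,-12),(313,292)),((0,46),(138,320)),((48,-12),(290,150)),((48,46),(115,178)),((-48,-12),(342,443)),((-48,46),(162,470))]
a,t,Rm,res=fit([p for p,_ in L],[F(*q,40) for _,q in L]); print(a,t,res.round(1))
for n,p in (('cell_a',(24,-6)),('cell_b',(-24,-6)),('piv',(0,-84)),('knob0',(90*np.cos(np.radians(35)),-84-90*np.sin(np.radians(35))))): print(n,Rm@np.array(p)+t)
print('corners',[((F(*q,8)-t)@Rm).round(1) for q in ((52,142),(115,545),(740,440))], 'pinpivot',[((F(*q)-t)@Rm).round(1) for q in((540,250,50),(695,10,90))])
E
```

```text
0.18767942067418514 [546.33616489  -4.30211997] [[ 0.5  1. ]
 [ 1.  -0.3]
 [-1.   0.5]
 [-0.5 -0.6]
 [-0.5 -0.4]
 [ 0.4 -0.3]]
cell_a [571.03419877  -5.71884941]
cell_b [523.87708584 -14.67466876]
piv [562.00884875 -86.8270676 ]
knob0 [ 644.06952201 -123.78712582]
corners [array([67.1, 64.7]), array([-66.7,  65.3]), array([ -66.2, -140.3])] pinpivot [array([  1. , -84.2]), array([  62.7, -142. ])]
```

>>> arm_command(
  steps=[
    [-19.4,50.4,0,0,0,-29],
    [-19.4,50.4,0,0,0,-29],
    [-19.4,50.4,0,0,0,-29],
    [-19.4,50.4,0,0,0,-29],
    [-19.4,50.4,0,0,0,-29],
    [-19.4,50.4,0,0,0,-29],
    [-19.4,50.4,0,0,0,-29],
    [-19.4,50.4,0,0,0,-29],
    [-19.4,50.4,0,0,0,-29],
    [-19.4,50.4,0,0,0,-29],
    [-19.4,50.4,0,0,0,-29],
    [-19.4,50.4,0,0,0,-29],
  ],
  jaw=6,
)

```text
t: 1.1
eef_pos: [577.6, 279.6, 404.5]
tcp_rot: [-3.141, -0.0, 1.756]
ft_force: [0.6, 1.7, 0.2]
opening: 0.632
```

>>> arm_command(
  steps=[
    [0,0,0,0,0,0],
  ],
)

```text
t: 1.18
eef_pos: [580.8, 276.7, 404.0]
tcp_rot: [3.141, 0.001, 1.751]
ft_force: [0.5, 0.4, 0.6]
opening: 0.63
```

Run:
```python
from h import *
im,m=snap('wrist','w1.png'); s=state(); print(s['t'],s['eef_pos'],s['tcp_rot'],s['opening'],s['joints'].round(2)); print(m)
for p in ((614,250,108),(614,250,0),(571,-6,8)): print(p,proj(m,p,True))
```

```text
1.2333 [578.71686115 278.56630939 403.83534425] [-3.14097209e+00  3.24815112e-04  1.75180104e+00] 0.6287011735314143 [ 0.35  0.52  1.51 -0.    1.11 -1.41]
{'K': array([[297.31863964,   0.        , 254.91582929],
       [  0.        , 297.31863964, 188.88702834],
       [  0.        ,   0.        ,   1.        ]]), 'xyz': array([508.13564746, 263.32921213, 383.57828298]), 'rotation': array([[-1.79439948e-01, -9.48065521e-01, -2.62627251e-01],
       [ 9.83768828e-01, -1.73048155e-01, -4.74681840e-02],
       [-4.44212665e-04, -2.66882192e-01,  9.63729059e-01]])}
(614, 250, 108) (np.float64(222.63312178278505), np.float64(213.62665020729912))
(614, 250, 0) (np.float64(231.0389551883974), np.float64(185.66459802865936))
(571, -6, 8) (np.float64(65.05883760540905), np.float64(128.88943584285306))
```

View pics/w1.png

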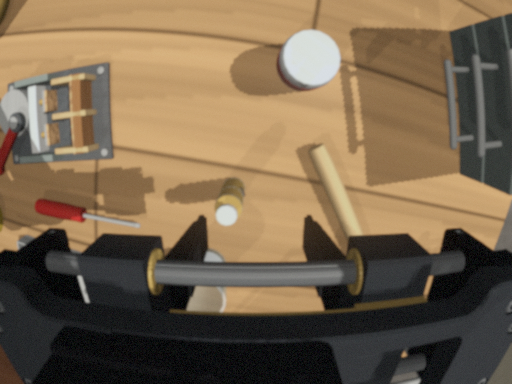

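Run:
```python
from h import *
im=cv2.imread('pics/w1.png')[:,:,::-1].copy(); m=camera_model('wrist')
for c,s in blobs(im,(0,0,150),(180,70,255),(210,195,245,235)): print(c,s,onz(m,*c,108,True))
s=state();y=s['tcp_rot'][2];x=np.array([np.cos(y),np.sin(y)]);yy=np.array([np.sin(y),-np.cos(y)])
c=max(blobs(im,(0,0,150),(180,70,255),(210,195,245,235)),key=lambda b:b[1][4])[0]; d=onz(m,*c,108,True)[:2]-s['eef_pos'][:2]; print(d@x,d@yy)
for p in [(313,292),(138,320),(290,150),(115,178),(342,443),(162,470)]:
    w=onz(camera_model('top'),230+p[0]/10.667,168+p[1]/10.66,40); print(np.round(proj(m,w,True),1))
a=cv2.resize(im[40:180,0:190],(760,560),interpolation=cv2.INTER_CUBIC); cv2.imwrite('pics/w1c.png',a[:,:,::-1])
```

```text
[226.1, 214.8] [215, 204, 23, 22, 402] [612.01779193 255.56627702 108.        ]
-28.619054094504097 28.61648515598732
[ 47.3 116.4]
[ 79.2 112.1]
[ 50.  149.7]
[ 81.8 147.4]
[45.4 81.2]
[78.1 75.3]
```

View pics/w1c.png

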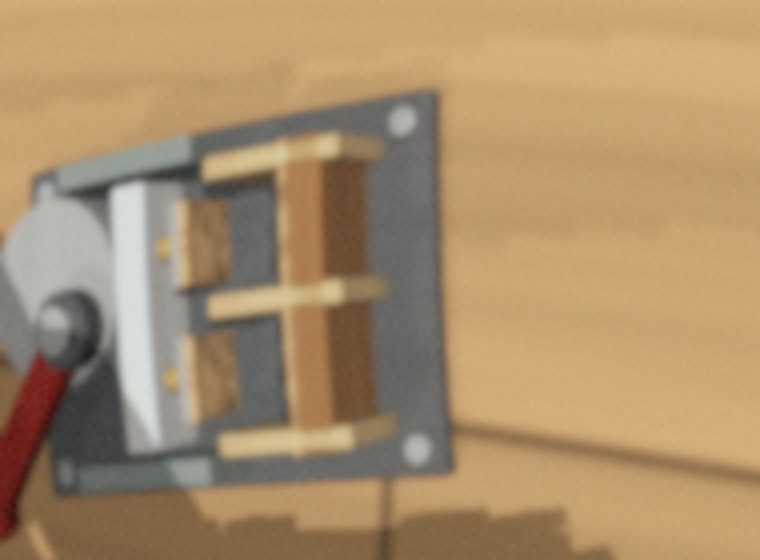

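Run:
```python
from h import *
m=camera_model('wrist'); print(m['xyz']); s=state(); im=read_camera('wrist'); cv2.imwrite('pics/w2.png',im[:,:,::-1])
m2=camera_model('wrist'); print(m2['xyz'],s['eef_pos'],state()['eef_pos'],s['qvel'].round(4))
c=max(blobs(im,(0,0,150),(180,70,255),(210,195,245,235)),key=lambda b:b[1][4]); print(c,onz(m,*c[0],108,True))
t=camera_model('top'); sd=camera_model('side')
P=[(313,292),(290,150),(342,443)]; Q=[(209,304),(204,164),(219,444)]
for p,q in zip(P,Q): print(onz(t,230+p[0]/10.667,168+p[1]/10.66,40)[:2].round(1), onz(m,q[0]/4,40+q[1]/4,40,True)[:2].round(1))
for q in ((437,92),(452,470)): print('plate corner',onz(m,q[0]/4,40+q[1]/4,8,True)[:2].round(1))
print('plate corner top',[onz(t,230+a/10.667,168+b/10.66,8)[:2].round(1) for a,b in ((115,545),(52,142))])
b=cv2.imread('pics/side0.png')[176:252,222:302]
cv2.imwrite('pics/sc.png',cv2.resize(b,(600,570),interpolation=cv2.INTER_CUBIC))
```

```text
[506.03457112 265.14625277 383.55747945]
[504.61973811 266.4180274  383.70868712] [578.71686115 278.56630939 403.83534425] [577.26971156 279.99363485 403.96288662] [ 0.0645 -0.0242  0.0417  0.0128 -0.0027  0.032 ]
([223.6, 216.9], [213, 206, 22, 22, 390]) [614.68875322 253.44082493 108.        ]
[549.1 -15.1] [547.8  -5.7]
[594.7  -6.6] [500.3 -14.7]
[501.  -25.4] [595.4   2.4]
plate corner [470.1  59.3]
plate corner [598.8  82.9]
plate corner top [array([468.7,  47.4]), array([600.2,  71.8])]
```

View pics/sc.png

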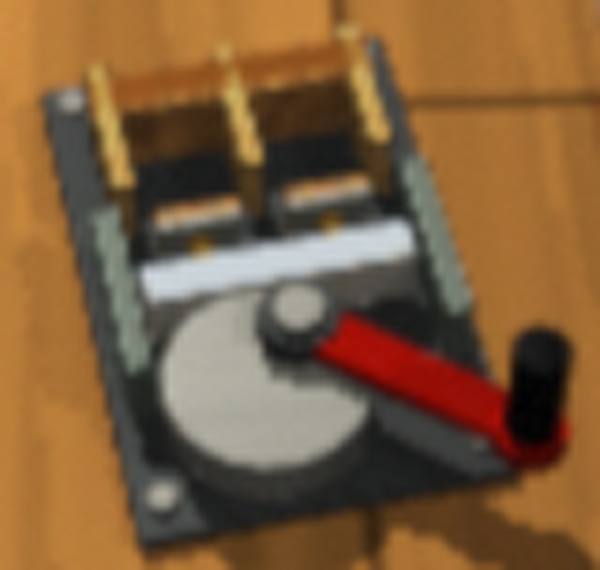

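Run:
```python
from fit import *
sd=camera_model('side'); G=lambda u,v,z:onz(sd,222+u/7.5,176+v/7.5,z)[:2]
L=[((0,-12),(254,163)),((0,46),(225,47)),((48,-12),(380,138)),((48,46),(348,30)),((-48,-12),(124,184)),((-48,46),(97,67))]
W=[G(*q,40) for _,q in L]; print(np.round(W,1))
a,t,Rm,res=fit([p for p,_ in L],W); print(a,t,res.round(1))
print([((G(*q,8)-t)@Rm).round(1) for q in ((47,92),(145,545),(520,478))],'pivot,pin',G(300,305,52),G(541,345,90))
```

```text
[[553.3 -13. ]
 [544.3  42.8]
 [599.7  -2.9]
 [590.9  49.7]
 [506.3 -21. ]
 [496.3  34.6]]
0.17202376503858807 [551.37005492  -1.69521578] [[-0.1  0.6]
 [ 0.8 -0.8]
 [-1.   2.4]
 [ 0.1 -2.1]
 [ 0.1  0.8]
 [ 0.1 -0.8]]
[array([-65.9,  63.8]), array([ -64.6, -140.5]), array([  66.8, -141.3])] pivot,pin [566.70913765 -84.84078545] [ 641.78212091 -130.08355459]
```

>>> arm_command(
  steps=[
    [-2.2,2.8,0,0,0,0],
    [-2.2,2.8,0,0,0,0],
    [-2.2,2.8,0,0,0,0],
    [-2.2,2.8,0,0,0,0],
    [-2.2,2.8,0,0,0,0],
  ],
)

```text
t: 1.7
eef_pos: [606.9, 265.8, 404.8]
tcp_rot: [-3.141, -0.0, 1.757]
ft_force: [0.6, -0.4, -0.6]
opening: 0.63
```

>>> arm_command(
  steps=[
    [0,0,0,0,0,0],
    [0,0,0,0,0,0],
    [0,0,0,0,0,0],
  ],
)

```text
t: 1.95
eef_pos: [607.5, 265.2, 404.9]
tcp_rot: [3.141, -0.0, 1.757]
ft_force: [0.7, -0.2, -0.3]
opening: 0.633
```

```bash
cat >> h.py <<'E'
def still(n,f):
    m=camera_model(n); s=state(); im=read_camera(n); cv2.imwrite('pics/'+f,im[:,:,::-1]); return im,m,s
def tool(d,s):
    Rt=R_.from_euler('xyz',s['tcp_rot']).as_matrix(); return (Rt.T@np.array(d,float)/10).round(2)
E
python3 - <<'E'
from h import *
im,m,s=still('wrist','w3.png'); print(s['eef_pos'],s['tcp_rot'],m['xyz'],s['qvel'].round(3))
print(proj(m,(615,253.5,108),True))
for c,b in blobs(im,(0,0,150),(180,70,255),(180,180,330,260),60): print(c,b,onz(m,*c,108,True))
print(tool(np.array([615,253.5,0])-s['eef_pos']*[1,1,0],s))
E
```

```text
[607.4870189  265.19974428 404.94153294] [ 3.14140302e+00 -1.23694723e-04  1.75677302e+00] [534.89113356 251.41816739 384.59095978] [-0.001  0.001 -0.002  0.    -0.     0.001]
(np.float64(241.5526353831062), np.float64(191.55853104157794))
[240.9, 192.0] [230, 181, 23, 23, 426] [615.55510202 252.95461972 108.        ]
[219.8, 249.5] [205, 237, 31, 23, 542] [681.20742199 241.82939749 108.        ]
[-1.29  0.52 -0.  ]
```

>>> arm_command(
  steps=[
    [-1.35,0.55,0,0,0,0],
    [-1.35,0.55,3,0,0,0],
    [-1.35,0.55,6,0,0,0],
    [-1.35,0.55,9,0,0,0],
    [-1.35,0.55,12,0,0,0],
    [-1.35,0.55,14.5,0,0,0],
    [-1.35,0.55,16.2,0,0,0],
    [-1.35,0.55,16.9,0,0,0],
    [-1.35,0.55,16.9,0,0,0],
    [-1.35,0.55,16.9,0,0,0],
  ],
)

```text
t: 2.83
eef_pos: [616.3, 252.3, 236.3]
tcp_rot: [3.141, -0.0, 1.756]
ft_force: [-0.1, 0.1, -0.0]
opening: 0.634
```

>>> arm_command(
  steps=[
    [0,0,0,0,0,0],
    [0,0,0,0,0,0],
    [0,0,0,0,0,0],
    [0,0,0,0,0,0],
    [0,0,0,0,0,0],
    [0,0,0,0,0,0],
  ],
  jaw=2.2,
)

```text
t: 3.33
eef_pos: [615.8, 252.6, 236.1]
tcp_rot: [3.141, -0.0, 1.756]
ft_force: [-0.2, -0.9, 2.9]
opening: 0.308
```

>>> arm_command(
  steps=[
    [0,0,-2,0,0,0],
    [0,0,-5,0,0,0],
    [0,0,-9,0,0,0],
    [-3,-1,-12,0,0,0],
    [-6,-2,-15,0,0,0],
    [-9,-3,-16.4,0,0,0],
    [-12,-4,-16.4,0,0,0],
    [-14.5,-4.5,-16.4,0,0,0],
    [-15.6,-4.6,-16.4,0,0,0],
    [-15.6,-4.6,-16.4,0,0,0],
    [-15.6,-4.6,-16.4,0,0,0],
    [-15.6,-4.6,-16.4,0,0,0],
  ],
)

```text
t: 4.33
eef_pos: [599.4, 91.7, 399.4]
tcp_rot: [-3.141, -0.0, 1.757]
ft_force: [0.5, 0.4, -1.7]
opening: 0.309
```

>>> arm_command(
  steps=[
    [0,0,0,0,0,0],
    [0,0,0,0,0,0],
    [0,0,0,0,0,0],
  ],
)

```text
t: 4.58
eef_pos: [599.3, 91.6, 399.6]
tcp_rot: [-3.141, -0.0, 1.757]
ft_force: [-0.1, -0.7, -2.2]
opening: 0.314
```

Run:
```python
from h import *
im,m,s=still('wrist','w4.png'); print(s['eef_pos'],s['tcp_rot'],s['qvel'].round(3),s['opening'])
q=np.array([proj(m,(549+x,-3+y,20),True) for x in(-80,80) for y in (-150,80)]); print(q.round())
u0,v0=np.maximum(q.min(0)-5,0).astype(int); u1,v1=(q.max(0)+5).astype(int); v1=min(v1,384);u1=min(u1,512)
k=min(800/(u1-u0),600/(v1-v0)); print(u0,v0,u1,v1,k)
cv2.imwrite('pics/w4c.png',cv2.resize(im[v0:v1,u0:u1,::-1],None,fx=k,fy=k,interpolation=cv2.INTER_CUBIC))
np.savez('m4.npz',**m)
```

```text
[599.32722296  91.59095988 399.55283918] [-3.14140336e+00 -1.40201823e-04  1.75730987e+00] [-0.004 -0.002  0.003  0.001  0.    -0.003] 0.313644160261666
[[ 91.  44.]
 [263.  62.]
 [ 78. 160.]
 [239. 190.]]
72 39 268 194 3.870967741935484
```

View pics/w4c.png

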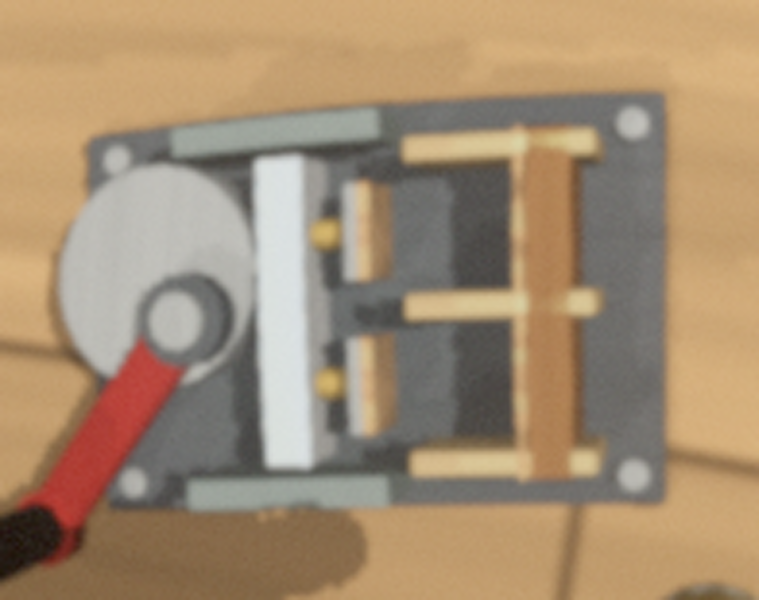

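Run:
```python
from fit import *
m=dict(np.load('m4.npz')); k=3.871
H=lambda u,v,z:onz(m,72+u/k,39+v/k,z,True)[:2]
L=[((-48,-12),(402,149)),((-48,46),(597,143)),((0,-12),(404,306)),((0,46),(599,303)),((48,-12),(410,463)),((48,46),(599,460))]
W=[H(*q,40) for _,q in L]
a,t,Rm,res=fit([p for p,_ in L],W); print(a,t,res.round(1))
print([((H(*q,8)-t)@Rm).round(1) for q in ((664,93),(664,502),(88,138))],'piv',((H(175,320,54)-t)@Rm).round(1),'fence',[((H(*q,40)-t)@Rm).round(1) for q in ((514,210),(516,380))])
e=state();print(e['eef_pos'],e['ft_force'])
for n,p in (('a',(24,-6)),('b',(-24,-6))):
    c=Rm@p+t; print(n,c, tool(np.r_[c-e['eef_pos'][:2],0],e))
```

```text
0.18113264781729227 [549.9307717   2.4564347] [[ 0.3 -0.3]
 [ 0.8  0.2]
 [-0.2 -0.3]
 [ 0.2  0.6]
 [-0.3 -0.2]
 [-0.8  0. ]]
[array([-66.9,  64.3]), array([66.5, 64.4]), array([ -66.3, -138.8])] piv [ -0.1 -82.1] fence [array([-27.8,  21.6]), array([22.9, 21.6])]
[599.31908753  91.41689255 399.60741449] [ 0.71635953 -0.71311813 -1.12683766]
a [574.61900137   0.87804436] [-8.44 -4.1  -0.  ]
b [527.40426772  -7.76885837] [-8.42 -8.9   0.  ]
```

>>> arm_command(
  steps=[
    [-2,-1,1,0,0,0],
    [-4,-2,2.5,0,0,0],
    [-6,-3,4,0,0,0],
    [-7.5,-3.8,5.5,0,0,0],
    [-8.3,-4.1,7,0,0,0],
    [-8.3,-4.1,7,0,0,0],
    [-8.3,-4.1,7,0,0,0],
    [-8.3,-4.1,7,0,0,0],
    [-8.3,-4.1,7,0,0,0],
  ],
)

```text
t: 5.38
eef_pos: [574.7, 2.4, 330.7]
tcp_rot: [3.14, 0.0, 1.757]
ft_force: [-0.6, -0.5, -1.7]
opening: 0.313
```

Run:
```python
from h import *
im,m,s=still('wrist','w5.png'); print(s['eef_pos'],s['tcp_rot'],s['qvel'].round(3),s['opening'])
np.savez('m5.npz',**m)
cv2.imwrite('pics/w5c.png',cv2.resize(im[20:320,60:460,::-1],None,fx=2,fy=2,interpolation=cv2.INTER_CUBIC))
```

```text
[574.65293953   2.3931555  330.69881147] [3.14001140e+00 3.28943977e-04 1.75709135e+00] [ 0.001 -0.001  0.004  0.    -0.004 -0.003] 0.31308352812070683
```

View pics/w5c.png

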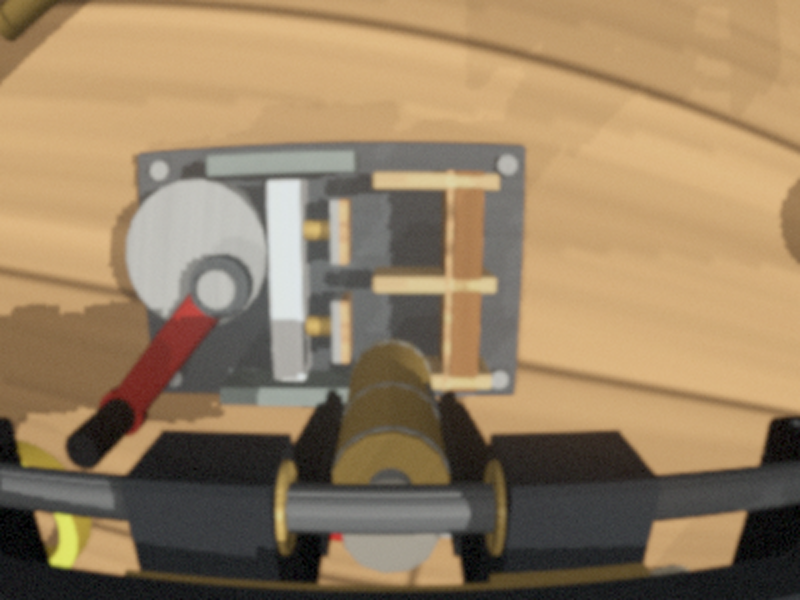

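Run:
```python
from fit import *
m=dict(np.load('m5.npz'))
H=lambda u,v,z:onz(m,60+u/2,20+v/2,z,True)[:2]
L=[((-48,-12),(373,181)),((-48,46),(499,182)),((0,-12),(373,286)),((0,46),(497,285)),((48,46),(492,381))]
W=[H(*q,40) for _,q in L]
a,t,Rm,res=fit([p for p,_ in L],W); print(a,t,res.round(1))
print([((H(*q,8)-t)@Rm).round(1) for q in ((525,145),(516,393),(136,155))],'piv',((H(217,288,54)-t)@Rm).round(1),'fence',[((H(*q,40)-t)@Rm).round(1) for q in ((447,232),(446,330))],'padface',((H(351,230,36)-t)@Rm).round(1))
e=state()
c=e['eef_pos'][:2]; f=[proj(m,(c[0]+15*np.cos(b),c[1]+15*np.sin(b),94.6),True) for b in np.linspace(0,2*np.pi,24)]
f=(np.array(f)-[60,20])*2; print('foot u range',f[:,0].min(),f[:,0].max(),'v min',f[:,1].min())
for p in ((24,-4),(-24,-4)):
    w=Rm@p+t; print(w,tool(np.r_[w-c,0],e))
```

```text
0.18981137870119724 [550.22610005   1.81758634] [[ 0.1  0.6]
 [ 0.1 -0.3]
 [ 0.4  0.3]
 [-0.  -0.1]
 [-0.5 -0.6]]
[array([-67.3,  65. ]), array([66.1, 65.3]), array([ -67.3, -138.8])] piv [ -2.2 -81.9] fence [array([-24.6,  22.1]), array([21.6, 22.4])] padface [-25.2 -21.9]
foot u range 351.0552229364649 428.8800086554095 v min 334.9497126751021
[574.54975088   2.41759494] [ 0. -0. -0.]
[527.41183854  -6.63874097] [-0.01 -4.8  -0.01]
```

>>> arm_command(
  steps=[
    [0.2,0,1,0,0,0],
    [0.2,0,2.5,0,0,0],
    [0.2,0,4,0,0,0],
    [0.2,0,5.5,0,0,0],
    [0.2,0,6.5,0,0,0],
    [0.2,0,7.3,0,0,0],
    [0.2,0,7.8,0,0,0],
    [0.2,0,8.1,0,0,0],
    [0.2,0,8.3,0,0,0],
    [0.2,0,8.4,0,0,0],
    [0.2,0,8.4,0,0,0],
    [0.2,0,8.4,0,0,0],
  ],
)

```text
t: 6.43
eef_pos: [574.0, 3.6, 246.1]
tcp_rot: [3.141, 0.0, 1.756]
ft_force: [0.2, -0.0, -1.9]
opening: 0.312
```

>>> arm_command(
  steps=[
    [0,0,0.05,0,0,0],
    [0,0,0.1,0,0,0],
    [0,0,0.15,0,0,0],
    [0,0,0.2,0,0,0],
    [0,0,0.2,0,0,0],
    [0,0,0.2,0,0,0],
  ],
)

```text
t: 6.93
eef_pos: [574.0, 3.6, 244.1]
tcp_rot: [3.141, 0.0, 1.756]
ft_force: [-1.9, 0.1, 5.3]
opening: 0.315
```

>>> arm_command(
  steps=[
    [0,0,0,0,0,0],
    [0,0,0,0,0,0],
    [0,0,0,0,0,0],
    [0,0,0,0,0,0],
  ],
  jaw=5,
)

```text
t: 7.27
eef_pos: [574.0, 3.6, 243.6]
tcp_rot: [-3.142, -0.0, 1.756]
ft_force: [-0.6, 0.1, -0.4]
opening: 0.508
```

>>> arm_command(
  steps=[
    [0,0,-2,0,0,0],
    [0,0,-5,0,0,0],
    [0,0,-8,0,0,0],
    [0,0,-11,0,0,0],
    [0,0,-14,0,0,0],
    [0,0,-16,0,0,0],
    [0,0,-16,0,0,0],
  ],
)

```text
t: 7.85
eef_pos: [574.1, 3.6, 407.9]
tcp_rot: [3.135, 0.002, 1.756]
ft_force: [-0.1, -0.1, -0.3]
opening: 0.523
```

>>> arm_command(
  steps=[
    [-3.4,-1.7,0,0,0,0],
    [-6.8,-3.4,0,0,0,0],
    [-10.2,-5.1,0,0,0,0],
    [-13.6,-6.8,0,0,0,0],
    [-17,-8.5,0,0,0,0],
    [-20.4,-10.2,0,0,0,0],
    [-23.8,-12,0,0,0,0],
    [-27.2,-13.8,0,0,0,0],
    [-30.6,-15.4,0,0,0,0],
    [-33,-16.8,0,0,0,0],
    [-34.3,-17.4,0,0,0,0],
    [-34.3,-17.4,0,0,0,0],
  ],
  jaw=6,
)

```text
t: 8.85
eef_pos: [465.3, -367.9, 402.6]
tcp_rot: [-3.141, -0.001, 1.753]
ft_force: [-0.2, 0.4, 0.0]
opening: 0.63
```

>>> arm_command(
  steps=[
    [0,0,0,0,0,0],
    [0,0,0,0,0,0],
    [0,0,0,0,0,0],
    [0,0,0,0,0,0],
  ],
)

```text
t: 9.18
eef_pos: [466.7, -364.4, 403.8]
tcp_rot: [3.141, -0.0, 1.758]
ft_force: [-0.2, -0.2, 1.2]
opening: 0.63
```

Run:
```python
from h import *
im,m,s=still('wrist','w6.png'); print(s['t'],s['eef_pos'],s['tcp_rot'],s['qvel'].round(3),s['joints'].round(2))
print(proj(m,(475,-377,108),True))
for c,b in blobs(im,(0,0,150),(180,70,255),(150,140,350,260),60): print(c,b,onz(m,*c,108,True), tool(onz(m,*c,108,True)-s['eef_pos'],s))
```

```text
9.1833 [ 466.6856664  -364.42632904  403.76226783] [ 3.14148678e+00 -1.58647216e-04  1.75773387e+00] [-0.005  0.    -0.004 -0.002 -0.    -0.003] [-0.77  0.45  1.64  0.    1.05 -2.53]
(np.float64(240.47796534877037), np.float64(192.53493551370534))
[241.2, 192.6] [231, 181, 21, 24, 400] [ 474.9347375  -376.30297563  108.        ] [-1.32  0.59 29.58]
[164.8, 210.5] [154, 198, 31, 23, 357] [ 508.12196553 -449.58292184  108.        ] [-9.14  2.49 29.58]
```

>>> arm_command(
  steps=[
    [-1.3,0.6,0,0,0,0],
    [-1.3,0.6,3,0,0,0],
    [-1.3,0.6,6,0,0,0],
    [-1.3,0.6,9,0,0,0],
    [-1.3,0.6,12,0,0,0],
    [-1.3,0.6,14.5,0,0,0],
    [-1.3,0.6,16.1,0,0,0],
    [-1.3,0.6,16.8,0,0,0],
    [-1.3,0.6,16.8,0,0,0],
    [-1.3,0.6,16.8,0,0,0],
  ],
)

```text
t: 10.07
eef_pos: [474.8, -377.2, 236.3]
tcp_rot: [3.141, 0.0, 1.757]
ft_force: [-0.2, -0.6, 0.3]
opening: 0.631
```

>>> arm_command(
  steps=[
    [0,0,0,0,0,0],
    [0,0,0,0,0,0],
    [0,0,0,0,0,0],
    [0,0,0,0,0,0],
    [0,0,0,0,0,0],
    [0,0,0,0,0,0],
  ],
  jaw=2.2,
)

```text
t: 10.57
eef_pos: [474.5, -377.3, 236.0]
tcp_rot: [3.141, 0.0, 1.756]
ft_force: [-0.5, 0.4, 3.0]
opening: 0.312
```

>>> arm_command(
  steps=[
    [0,0,-2,0,0,0],
    [0,0,-5,0,0,0],
    [0,0,-8,0,0,0],
    [0,0,-11,0,0,0],
    [0,0,-14,0,0,0],
    [0,0,-16,0,0,0],
    [0,0,-16,0,0,0],
    [0,0,-16,0,0,0],
  ],
)

```text
t: 11.23
eef_pos: [474.2, -377.1, 396.0]
tcp_rot: [3.141, 0.001, 1.756]
ft_force: [0.2, 0.0, -2.6]
opening: 0.314
```

>>> arm_command(
  steps=[
    [2.5,0.8,0,0,0,0],
    [6,2,0,0,0,0],
    [9.6,3.2,0,0,0,0],
    [13.2,4.4,0,0,0,0],
    [16.8,5.6,0,0,0,0],
    [20.4,6.8,0,0,0,0],
    [24,8,0,0,0,0],
    [27.6,9.2,0,0,0,0],
    [31.2,10.5,0,0,0,0],
    [34,11.5,0,0,0,0],
    [35.6,12,0,0,0,0],
    [35.6,12,0,0,0,0],
  ],
)

```text
t: 12.23
eef_pos: [526.7, -2.4, 393.8]
tcp_rot: [-3.139, -0.002, 1.759]
ft_force: [-1.2, 0.6, -1.9]
opening: 0.312
```

>>> arm_command(
  steps=[
    [0,0,1,0,0,0],
    [0,0,3,0,0,0],
    [0,0,5,0,0,0],
    [0,0,6,0,0,0],
    [0,0,6,0,0,0],
    [0,0,6,0,0,0],
    [0,0,6,0,0,0],
  ],
)

```text
t: 12.82
eef_pos: [527.0, -5.8, 336.1]
tcp_rot: [3.141, 0.0, 1.756]
ft_force: [-0.3, 0.2, -1.6]
opening: 0.308
```

Run:
```python
from h import *
im,m,s=still('wrist','w7.png'); print(s['t'],s['eef_pos'],s['tcp_rot'],s['qvel'].round(3))
np.savez('m7.npz',**m)
cv2.imwrite('pics/w7c.png',cv2.resize(im[20:320,60:460,::-1],None,fx=2,fy=2,interpolation=cv2.INTER_CUBIC))
```

```text
12.8167 [526.992265    -5.77978134 336.13125965] [3.14101987e+00 1.38800988e-04 1.75550169e+00] [ 0.005 -0.012 -0.004  0.001 -0.     0.002]
```

View pics/w7c.png

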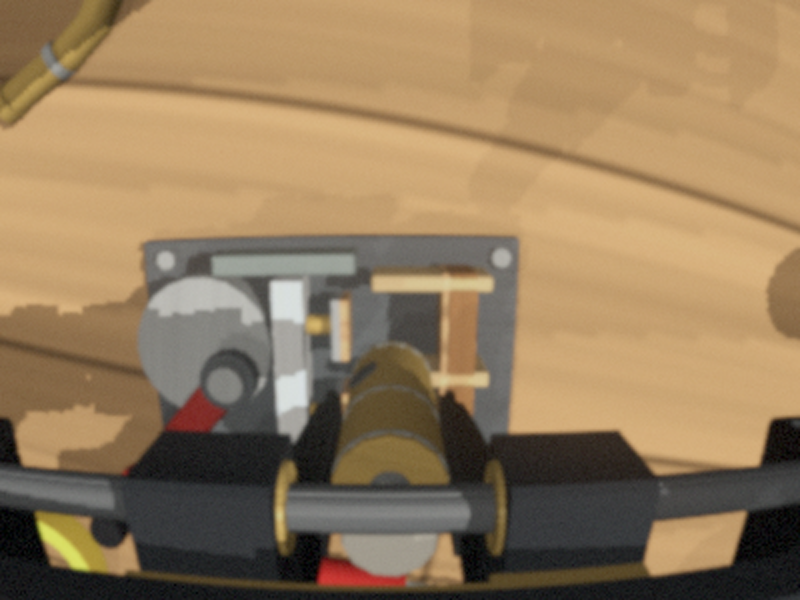

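>>> arm_command(
  steps=[
    [0.05,0,1,0,0,0],
    [0.05,0,3,0,0,0],
    [0.05,0,5,0,0,0],
    [0.05,0,6.5,0,0,0],
    [0.05,0,7.5,0,0,0],
    [0.05,0,8.2,0,0,0],
    [0.05,0,8.6,0,0,0],
    [0.05,0,8.8,0,0,0],
    [0.05,0,8.95,0,0,0],
    [0.05,0,9,0,0,0],
    [0.05,0,9,0,0,0],
    [0.05,0,9,0,0,0],
  ],
)

```text
t: 13.87
eef_pos: [526.7, -4.8, 246.2]
tcp_rot: [3.141, 0.0, 1.756]
ft_force: [0.1, -0.3, -2.6]
opening: 0.313
```

>>> arm_command(
  steps=[
    [0,0,0.05,0,0,0],
    [0,0,0.1,0,0,0],
    [0,0,0.15,0,0,0],
    [0,0,0.2,0,0,0],
    [0,0,0.2,0,0,0],
    [0,0,0.2,0,0,0],
  ],
)

```text
t: 14.37
eef_pos: [526.7, -4.7, 244.0]
tcp_rot: [3.141, -0.0, 1.756]
ft_force: [0.3, 0.4, 4.3]
opening: 0.315
```

>>> arm_command(
  steps=[
    [0,0,0,0,0,0],
    [0,0,0,0,0,0],
    [0,0,0,0,0,0],
    [0,0,0,0,0,0],
  ],
  jaw=5,
)

```text
t: 14.7
eef_pos: [526.7, -4.8, 243.7]
tcp_rot: [3.142, -0.0, 1.756]
ft_force: [0.2, -1.0, 0.4]
opening: 0.504
```

>>> arm_command(
  steps=[
    [0,0,-2,0,0,0],
    [0,0,-5,0,0,0],
    [0,0,-8,0,0,0],
    [0,0,-11,0,0,0],
    [0,0,-14,0,0,0],
    [0,0,-16,0,0,0],
    [0,0,-16,0,0,0],
    [0,0,-16,0,0,0],
  ],
)

```text
t: 15.37
eef_pos: [526.5, -4.7, 404.3]
tcp_rot: [3.14, 0.001, 1.756]
ft_force: [0.2, -0.0, -0.4]
opening: 0.524
```

>>> arm_command(
  steps=[
    [-2,1.4,0,0,0,6],
    [-5,3.6,0,0,0,12],
    [-8,5.7,0,0,0,18],
    [-10.5,7.5,0,0,0,24],
    [-12,8.7,0,0,0,30],
    [-12.9,9.3,0,0,0,36],
    [-12.9,9.3,0,0,0,42],
    [-12.9,9.3,0,0,0,42.3],
    [-12.9,9.3,0,0,0,42.3],
    [-12.9,9.3,0,0,0,42.3],
    [-12.9,9.3,0,0,0,42.3],
    [-12.9,9.3,0,0,0,42.3],
  ],
)

```text
t: 16.37
eef_pos: [641.7, -114.1, 403.7]
tcp_rot: [-3.141, -0.0, 1.02]
ft_force: [0.2, 0.4, 0.5]
opening: 0.526
```

Run:
```python
from h import *
im,m,s=still('wrist','w8.png'); print(s['t'],s['eef_pos'],s['tcp_rot'],s['qvel'].round(3),s['ft_force'])
np.savez('m8.npz',**m)
for p in ((640,-129,90),(565,-82,52)): print(proj(m,p,True))
cv2.imwrite('pics/w8c.png',cv2.resize(im[20:320,60:460,::-1],None,fx=2,fy=2,interpolation=cv2.INTER_CUBIC))
```

```text
16.3667 [ 641.72228544 -114.1109706   403.66884723] [-3.14147467e+00 -4.31560728e-05  1.01982244e+00] [-0.002 -0.    -0.003  0.001  0.001  0.008] [0.16662967 0.36012812 0.48746556]
(np.float64(240.96529147485086), np.float64(188.44723682988226))
(np.float64(242.61422597285323), np.float64(101.68998916582889))
```

View pics/w8c.png

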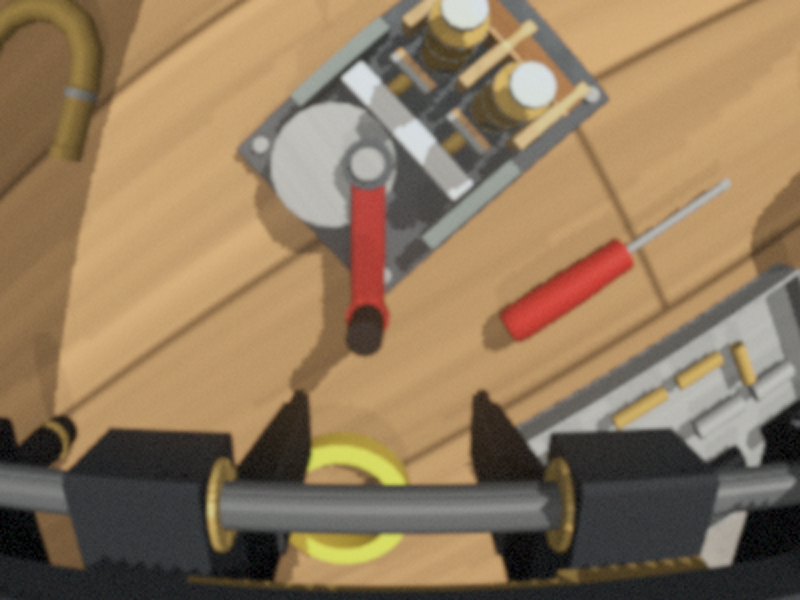

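Run:
```python
from h import *
m=dict(np.load('m8.npz')); s=state()
p=onz(m,60+366/2,20+335/2,90,True); v=onz(m,60+367/2,20+163/2,54,True); d=(p-v)[:2]
print(p,v,np.hypot(*d),np.degrees(np.arctan2(d[1],d[0])), 'q~',0.187-np.radians(35)-np.arctan2(d[1],d[0]))
for u in ((465,8),(533,84)): print('button',onz(m,60+u[0]/2,20+u[1]/2,116,True)[:2])
print(tool(np.r_[p[:2]-s['eef_pos'][:2],0],s))
```

```text
[ 640.24224432 -126.68804693   90.        ] [565.41894125 -81.02348486  54.        ] 87.65716691721394 -31.39566102434693 q~ 0.1240924175168942
button [529.028027    -4.53424874]
button [574.59020838   3.61926675]
[-1.14  0.53 -0.  ]
```

>>> arm_command(
  steps=[
    [-1.2,0.65,2,0,0,0],
    [-1.2,0.65,5,0,0,0],
    [-1.2,0.65,8,0,0,0],
    [-1.2,0.65,11,0,0,0],
    [-1.2,0.65,13.5,0,0,0],
    [-1.2,0.65,15.2,0,0,0],
    [-1.2,0.65,15.8,0,0,0],
    [-1.2,0.65,15.8,0,0,0],
    [-1.2,0.65,15.8,0,0,0],
  ],
)

```text
t: 17.17
eef_pos: [641.3, -128.1, 246.5]
tcp_rot: [3.141, -0.0, 1.018]
ft_force: [-0.1, -0.9, -0.1]
opening: 0.524
```

>>> arm_command(
  steps=[
    [0,0,0,0,0,0],
    [0,0,0,0,0,0],
    [0,0,0,0,0,0],
    [0,0,0,0,0,0],
    [0,0,0,0,0,0],
  ],
  jaw=2.3,
)

```text
t: 17.58
eef_pos: [641.1, -128.0, 246.2]
tcp_rot: [3.141, -0.0, 1.018]
ft_force: [-0.2, 0.9, -0.2]
opening: 0.255
```

>>> arm_command(
  steps=[
    [-0.314,-0.005,0,0,0,2],
    [-0.628,-0.022,0,0,0,4],
    [-0.941,-0.049,0,0,0,6],
    [-1.253,-0.088,0,0,0,8],
    [-1.563,-0.137,0,0,0,10],
    [-1.871,-0.197,0,0,0,12],
    [-2.177,-0.267,0,0,0,14],
    [-2.481,-0.349,0,0,0,16],
    [-2.781,-0.44,0,0,0,18],
    [-3.078,-0.543,0,0,0,20],
    [-3.078,-0.543,0,0,0,20],
    [-3.078,-0.543,0,0,0,20],
  ],
)

```text
t: 18.58
eef_pos: [620.7, -151.1, 246.0]
tcp_rot: [3.141, -0.002, 0.668]
ft_force: [4.4, 3.3, -1.1]
opening: 0.244
```

```bash
cat > lev.py <<'E'
from h import *
s=state(); c=np.array([565.,-81.]); d=s['eef_pos'][:2]-c; th=np.arctan2(d[1],d[0]); y=s['tcp_rot'][2]
f=s['ft_force']; tx=np.array([np.cos(y),np.sin(y)]); ty=np.array([np.sin(y),-np.cos(y)])
print('t %.2f r %.1f q_tool %.3f yaw-err %.3f Ftan %.2f Frad %.2f Fz %.2f open %.1f'%(s['t'],np.hypot(*d),0.187-0.611-th,y-np.pi/2-th,f[:2]@tx,f[:2]@ty,f[2],s['opening']*95))
E
python3 lev.py
```

```text
t 18.58 r 89.5 q_tool 0.475 yaw-err -0.004 Ftan 5.52 Frad 0.18 Fz -1.10 open 23.2
```

>>> arm_command(
  steps=[
    [-0.314,-0.005,0,0,0,2],
    [-0.628,-0.022,0,0,0,4],
    [-0.941,-0.049,0,0,0,6],
    [-1.253,-0.088,0,0,0,8],
    [-1.563,-0.137,0,0,0,10],
    [-1.563,-0.137,0,0,0,10],
    [-1.563,-0.137,0,0,0,10],
    [-1.563,-0.137,0,0,0,10],
  ],
)

```text
t: 19.25
eef_pos: [607.8, -159.8, 246.0]
tcp_rot: [3.14, -0.002, 0.494]
ft_force: [5.2, 2.5, -1.8]
opening: 0.245
```

```bash
python3 lev.py
```

```text
t 19.25 r 89.6 q_tool 0.649 yaw-err -0.003 Ftan 5.75 Frad 0.30 Fz -1.78 open 23.3
```

>>> arm_command(
  steps=[
    [-0.314,-0.005,0,0,0,2],
    [-0.628,-0.022,0,0,0,4],
    [-0.941,-0.049,0,0,0,6],
    [-0.941,-0.049,0,0,0,6],
    [-0.941,-0.049,0,0,0,6],
    [-0.941,-0.049,0,0,0,6],
  ],
)

```text
t: 19.75
eef_pos: [599.3, -163.9, 246.0]
tcp_rot: [3.14, -0.002, 0.389]
ft_force: [6.5, 2.1, -2.6]
opening: 0.242
```

```bash
python3 lev.py
```

```text
t 19.75 r 89.7 q_tool 0.754 yaw-err -0.003 Ftan 6.83 Frad 0.48 Fz -2.63 open 23.0
```

>>> arm_command(
  steps=[
    [0,0,0,0,0,0],
    [0,0,0,0,0,0],
  ],
)

```text
t: 19.92
eef_pos: [599.3, -163.9, 246.0]
tcp_rot: [3.14, -0.002, 0.389]
ft_force: [5.9, 2.6, -2.6]
opening: 0.243
```

```bash
python3 lev.py
```

```text
t 19.92 r 89.7 q_tool 0.754 yaw-err -0.003 Ftan 6.44 Frad -0.21 Fz -2.64 open 23.1
```

>>> arm_command(
  steps=[
    [-0.235,-0.003,0,0,0,1.5],
    [-0.471,-0.012,0,0,0,3],
    [-0.471,-0.012,0,0,0,3],
    [-0.471,-0.012,0,0,0,3],
    [-0.471,-0.012,0,0,0,3],
  ],
)

```text
t: 20.33
eef_pos: [595.0, -165.5, 246.0]
tcp_rot: [3.14, -0.003, 0.337]
ft_force: [6.4, 2.0, -3.4]
opening: 0.242
```

```bash
python3 lev.py
```

```text
t 20.33 r 89.7 q_tool 0.806 yaw-err -0.004 Ftan 6.73 Frad 0.28 Fz -3.41 open 23.0
```

>>> arm_command(
  steps=[
    [0,0,0,0,0,0],
    [0,0,0,0,0,0],
  ],
)

```text
t: 20.5
eef_pos: [595.0, -165.6, 246.0]
tcp_rot: [3.14, -0.003, 0.337]
ft_force: [6.7, 2.2, -2.9]
opening: 0.242
```

```bash
python3 lev.py
```

```text
t 20.50 r 89.7 q_tool 0.806 yaw-err -0.004 Ftan 7.07 Frad 0.18 Fz -2.89 open 23.0
```

>>> arm_command(
  steps=[
    [-0.235,-0.003,0,0,0,1.5],
    [-0.471,-0.012,0,0,0,3],
    [-0.471,-0.012,0,0,0,3],
    [-0.471,-0.012,0,0,0,3],
    [-0.471,-0.012,0,0,0,3],
  ],
)

```text
t: 20.92
eef_pos: [590.6, -167.0, 246.0]
tcp_rot: [3.14, -0.003, 0.285]
ft_force: [6.0, 2.6, -3.5]
opening: 0.245
```

```bash
python3 lev.py; python3 -c "
from h import *
im,m,s=still('wrist','w9.png'); np.savez('m9.npz',**m)
cv2.imwrite('pics/w9c.png',cv2.resize(im[0:240,150:470,::-1],None,fx=2.5,fy=2.5,interpolation=cv2.INTER_CUBIC))"
```

```text
t 20.92 r 89.8 q_tool 0.858 yaw-err -0.004 Ftan 6.47 Frad -0.83 Fz -3.50 open 23.2
```

View pics/w9c.png

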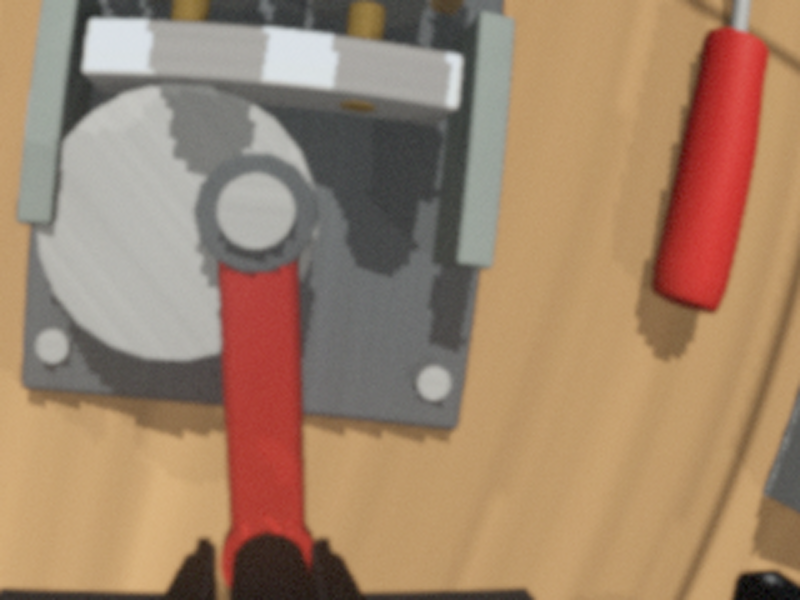

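>>> arm_command(
  steps=[
    [-0.235,-0.003,0,0,0,1.5],
    [-0.471,-0.012,0,0,0,3],
    [-0.471,-0.012,0,0,0,3],
    [-0.471,-0.012,0,0,0,3],
    [-0.471,-0.012,0,0,0,3],
  ],
)

```text
t: 21.38
eef_pos: [586.0, -168.3, 246.0]
tcp_rot: [3.14, -0.003, 0.232]
ft_force: [6.5, 1.1, -3.9]
opening: 0.24
```

```bash
python3 lev.py
```

```text
t 21.38 r 89.8 q_tool 0.910 yaw-err -0.004 Ftan 6.61 Frad 0.39 Fz -3.86 open 22.8
```

>>> arm_command(
  steps=[
    [-0.235,-0.003,0,0,0,1.5],
    [-0.471,-0.012,0,0,0,3],
    [-0.471,-0.012,0,0,0,3],
    [-0.471,-0.012,0,0,0,3],
    [-0.471,-0.012,0,0,0,3],
  ],
)

```text
t: 21.8
eef_pos: [581.4, -169.3, 246.0]
tcp_rot: [3.14, -0.003, 0.18]
ft_force: [7.8, 0.6, -4.2]
opening: 0.239
```

```bash
python3 lev.py
```

```text
t 21.80 r 89.8 q_tool 0.963 yaw-err -0.004 Ftan 7.79 Frad 0.83 Fz -4.18 open 22.7
```

>>> arm_command(
  steps=[
    [0,0,0,0,0,0],
    [0,0,0,0,0,0],
  ],
)

```text
t: 21.97
eef_pos: [581.4, -169.3, 246.0]
tcp_rot: [3.14, -0.003, 0.18]
ft_force: [7.5, 1.1, -3.7]
opening: 0.245
```

```bash
python3 lev.py
```

```text
t 21.97 r 89.8 q_tool 0.963 yaw-err -0.004 Ftan 7.62 Frad 0.27 Fz -3.73 open 23.2
```

>>> arm_command(
  steps=[
    [-0.235,-0.003,0,0,0,1.5],
    [-0.471,-0.012,0,0,0,3],
    [-0.471,-0.012,0,0,0,3],
    [-0.471,-0.012,0,0,0,3],
    [-0.471,-0.012,0,0,0,3],
  ],
)

```text
t: 22.38
eef_pos: [576.8, -170.1, 246.0]
tcp_rot: [3.14, -0.003, 0.128]
ft_force: [7.4, 1.2, -3.5]
opening: 0.245
```

```bash
python3 lev.py
python3 - <<'E'
from h import *
im,m,s=still('top','top1.png'); 
o=np.array([550,2.]); 
for nm,im_ in (('now',im),('start',cv2.imread('pics/top0.png')[:,:,::-1].copy())):
    for c,b in blobs(im_,(0,0,150),(180,60,255),(235,170,300,220),8):
        p=onz(m,*c,{'now':112}.get(nm,40),)[:2]; print(nm,c,b,[((onz(m,*c,z)[:2]-[546.3,-4.3])@np.array([[np.cos(.187),-np.sin(.187)],[np.sin(.187),np.cos(.187)]])).round(1).tolist() for z in (40,116)])
E
```

```text
t 22.38 r 89.9 q_tool 1.015 yaw-err -0.004 Ftan 7.50 Frad -0.27 Fz -3.46 open 23.3
now [266.6, 194.2] [263, 180, 8, 29, 118] [[0.7, -36.1], [-7.7, -33.8]]
now [252.0, 186.0] [249, 183, 7, 7, 37] [[36.7, 8.4], [26.4, 8.5]]
now [273.8, 192.5] [272, 190, 4, 5, 13] [[2.5, -61.3], [-6.1, -57.7]]
now [279.7, 191.3] [278, 190, 5, 4, 15] [[3.2, -81.8], [-5.3, -77.2]]
now [254.5, 200.1] [252, 197, 6, 7, 37] [[-12.5, 7.8], [-20.3, 7.9]]
now [275.6, 201.5] [272, 196, 8, 11, 44] [[-28.9, -62.2], [-35.9, -58.6]]
start [271.0, 193.5] [267, 180, 9, 28, 123] [[0.6, -51.3], [-7.8, -48.3]]
start [287.0, 197.4] [276, 187, 20, 19, 204] [[-21.4, -102.8], [-28.7, -97.2]]
start [279.8, 191.0] [278, 190, 4, 3, 10] [[4.2, -82.3], [-4.4, -77.7]]
```

>>> arm_command(
  steps=[
    [-0.235,-0.003,0,0,0,1.5],
    [-0.471,-0.012,0,0,0,3],
    [-0.471,-0.012,0,0,0,3],
    [-0.471,-0.012,0,0,0,3],
    [-0.471,-0.012,0,0,0,3],
  ],
)

```text
t: 22.85
eef_pos: [572.1, -170.6, 246.0]
tcp_rot: [3.14, -0.003, 0.075]
ft_force: [7.0, -0.7, -4.5]
opening: 0.242
```

```bash
python3 lev.py
```

```text
t 22.85 r 89.9 q_tool 1.067 yaw-err -0.004 Ftan 6.91 Frad 1.18 Fz -4.51 open 23.0
```

>>> arm_command(
  steps=[
    [0,0,0,0,0,0],
    [0,0,0,0,0,0],
  ],
)

```text
t: 23.02
eef_pos: [572.1, -170.7, 246.0]
tcp_rot: [3.14, -0.003, 0.075]
ft_force: [6.9, -0.5, -3.9]
opening: 0.241
```

```bash
python3 lev.py
```

```text
t 23.02 r 89.9 q_tool 1.067 yaw-err -0.004 Ftan 6.87 Frad 0.98 Fz -3.91 open 22.9
```

>>> arm_command(
  steps=[
    [-0.235,-0.003,0,0,0,1.5],
    [-0.471,-0.012,0,0,0,3],
    [-0.471,-0.012,0,0,0,3],
    [-0.471,-0.012,0,0,0,3],
    [-0.471,-0.012,0,0,0,3],
  ],
)

```text
t: 23.43
eef_pos: [567.5, -171.0, 246.0]
tcp_rot: [3.14, -0.004, 0.023]
ft_force: [6.9, -0.4, -3.4]
opening: 0.244
```

```bash
python3 lev.py
```

```text
t 23.43 r 90.0 q_tool 1.119 yaw-err -0.005 Ftan 6.86 Frad 0.57 Fz -3.42 open 23.2
```

>>> arm_command(
  steps=[
    [0,0,0,0,0,0],
    [0,0,0,0,0,0],
  ],
)

```text
t: 23.6
eef_pos: [567.5, -170.9, 246.0]
tcp_rot: [3.14, -0.004, 0.023]
ft_force: [6.9, 0.2, -4.6]
opening: 0.242
```

```bash
python3 lev.py
```

```text
t 23.60 r 90.0 q_tool 1.119 yaw-err -0.005 Ftan 6.89 Frad -0.06 Fz -4.58 open 23.0
```

>>> arm_command(
  steps=[
    [-0.235,-0.003,0,0,0,1.5],
    [-0.471,-0.012,0,0,0,3],
    [-0.471,-0.012,0,0,0,3],
    [-0.471,-0.012,0,0,0,3],
    [-0.471,-0.012,0,0,0,3],
  ],
)

```text
t: 24.02
eef_pos: [562.9, -171.0, 246.0]
tcp_rot: [3.141, -0.004, -0.03]
ft_force: [8.3, -0.6, -4.8]
opening: 0.243
```

```bash
python3 lev.py
```

```text
t 24.02 r 90.0 q_tool 1.170 yaw-err -0.006 Ftan 8.27 Frad 0.34 Fz -4.77 open 23.1
```

>>> arm_command(
  steps=[
    [-0.235,-0.003,0,0,0,1.5],
    [-0.471,-0.012,0,0,0,3],
    [-0.471,-0.012,0,0,0,3],
    [-0.471,-0.012,0,0,0,3],
    [-0.471,-0.012,0,0,0,3],
  ],
)

```text
t: 24.43
eef_pos: [558.3, -170.8, 246.0]
tcp_rot: [3.141, -0.004, -0.082]
ft_force: [8.9, -0.1, -5.7]
opening: 0.244
```

```bash
python3 lev.py;  python3 - <<'E'
from h import *
im,m,s=still('top','top2.png')
for c,b in blobs(im,(0,0,150),(180,60,255),(235,170,300,220),30):
    print(c,b,[((onz(m,*c,z)[:2]-[546.3,-4.3])@np.array([[np.cos(.187),-np.sin(.187)],[np.sin(.187),np.cos(.187)]])).round(1).tolist() for z in (40,116)])
E
```

```text
t 24.43 r 90.0 q_tool 1.222 yaw-err -0.007 Ftan 8.84 Frad -0.65 Fz -5.71 open 23.1
[265.6, 194.2] [262, 180, 8, 29, 120] [[1.3, -32.8], [-7.2, -30.6]]
[251.8, 185.9] [249, 183, 7, 7, 36] [[37.1, 9.0], [26.9, 9.1]]
[276.5, 199.7] [271, 189, 14, 19, 117] [[-23.3, -66.2], [-30.6, -62.4]]
[254.1, 200.1] [251, 197, 7, 7, 38] [[-12.3, 9.1], [-20.0, 9.2]]
```

>>> arm_command(
  steps=[
    [-0.235,-0.003,0,0,0,1.5],
    [-0.471,-0.012,0,0,0,3],
    [-0.471,-0.012,0,0,0,3],
    [-0.471,-0.012,0,0,0,3],
    [-0.471,-0.012,0,0,0,3],
  ],
)

```text
t: 24.9
eef_pos: [553.7, -170.3, 246.0]
tcp_rot: [3.141, -0.005, -0.134]
ft_force: [11.0, -1.4, -6.2]
opening: 0.241
```

```bash
python3 lev.py
```

```text
t 24.90 r 90.0 q_tool 1.273 yaw-err -0.008 Ftan 11.06 Frad -0.03 Fz -6.17 open 22.9
```

>>> arm_command(
  steps=[
    [0,0,0,0,0,0],
    [0,0,0,0,0,0],
  ],
)

```text
t: 25.07
eef_pos: [553.7, -170.3, 246.0]
tcp_rot: [3.141, -0.005, -0.134]
ft_force: [9.9, -1.4, -6.1]
opening: 0.241
```

```bash
python3 lev.py;  python3 - <<'E'
from h import *
im,m,s=still('top','top3.png')
for c,b in blobs(im,(0,0,150),(180,60,255),(235,170,300,220),30):
    print(c,b,[((onz(m,*c,z)[:2]-[546.3,-4.3])@np.array([[np.cos(.187),-np.sin(.187)],[np.sin(.187),np.cos(.187)]])).round(1).tolist() for z in (40,116)])
E
```

```text
t 25.07 r 90.1 q_tool 1.272 yaw-err -0.009 Ftan 9.99 Frad 0.04 Fz -6.09 open 22.9
[265.4, 194.3] [262, 180, 8, 29, 121] [[1.1, -32.1], [-7.4, -30.0]]
[251.8, 185.9] [249, 183, 7, 7, 36] [[37.1, 9.0], [26.9, 9.1]]
[276.7, 199.7] [270, 189, 16, 19, 130] [[-23.5, -66.9], [-30.7, -63.1]]
[254.1, 200.1] [251, 197, 7, 7, 38] [[-12.3, 9.1], [-20.0, 9.2]]
```

>>> arm_command(
  steps=[
    [0,0,0,0,0,0],
    [0,0,0,0,0,0],
    [0,0,0,0,0,0],
    [0,0,0,0,0,0],
    [0,0,0,0,0,0],
  ],
  jaw=5,
)

```text
t: 25.53
eef_pos: [552.4, -170.0, 245.8]
tcp_rot: [-3.141, 0.0, -0.134]
ft_force: [-0.7, 0.0, 0.1]
opening: 0.511
```

>>> arm_command(
  steps=[
    [0,0,-1,0,0,0],
    [0,0,-3,0,0,0],
    [0,0,-6,0,0,0],
    [0,0,-9,0,0,0],
    [0,0,-12,0,0,0],
    [0,0,-15,0,0,0],
    [0,0,-17,0,0,0],
    [0,0,-17,0,0,0],
    [0,0,-17,0,0,0],
  ],
)

```text
t: 26.28
eef_pos: [552.1, -169.8, 417.1]
tcp_rot: [3.141, -0.002, -0.134]
ft_force: [-0.4, -0.3, -0.5]
opening: 0.524
```

```bash
python3 lev.py;  python3 - <<'E'
from h import *
im,m,s=still('top','top4.png')
for c,b in blobs(im,(0,0,150),(180,60,255),(235,170,300,220),30):
    print(c,b,[((onz(m,*c,z)[:2]-[546.3,-4.3])@np.array([[np.cos(.187),-np.sin(.187)],[np.sin(.187),np.cos(.187)]])).round(1).tolist() for z in (40,116)])
im,m,s=still('side','side4.png')
cv2.imwrite('pics/f.png',cv2.resize(im[120:270,200:400,::-1],None,fx=4,fy=4,interpolation=cv2.INTER_CUBIC))
E
```

```text
t 26.28 r 89.8 q_tool 1.291 yaw-err 0.010 Ftan -0.34 Frad 0.37 Fz -0.52 open 49.8
[265.4, 194.3] [262, 180, 8, 29, 121] [[1.1, -32.1], [-7.4, -30.0]]
[251.8, 185.9] [249, 183, 7, 7, 36] [[37.1, 9.0], [26.9, 9.1]]
[277.0, 200.0] [270, 189, 16, 20, 142] [[-24.6, -67.8], [-31.8, -63.9]]
[254.1, 200.1] [251, 197, 7, 7, 38] [[-12.3, 9.1], [-20.0, 9.2]]
```

View pics/f.png

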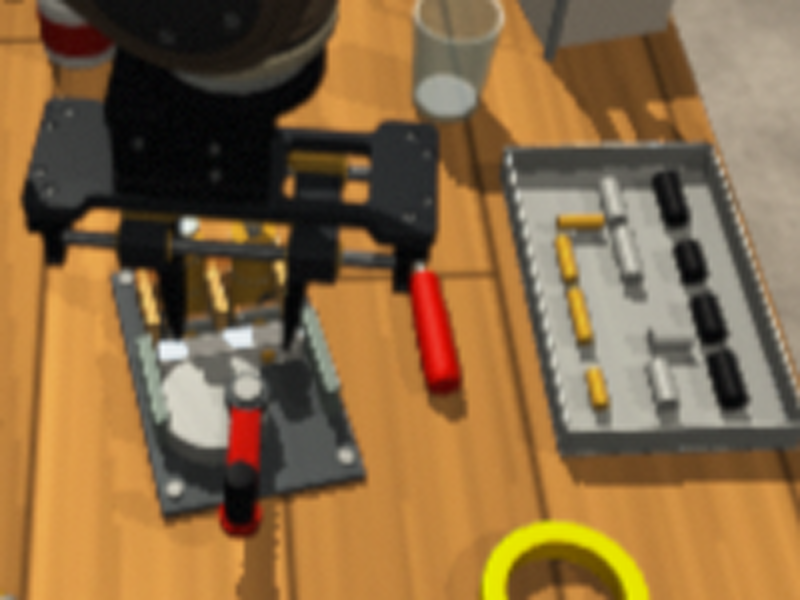

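```bash
python3 -c "
from cell import job_done; print(job_done())"
```

```text
the job is handed in; nothing more can be done
None
```

I stood both valves in the rack, one in each cell, and let go of them before touching the lever. I then swung the lever clockwise to about q = 1.27, let go, lifted clear and handed the job in at about 26 s. No verdict was reported.

**Force at the pin:** the paused force rose from a free level of about 6.5–6.9 N to 10.0 N at the stop. That is 3.1–3.5 N above free, slightly over your 1–3 N range for snug but below the 5 N that means too tight. The free level itself wandered between 5.5 and 7.7 N. The bar travel seen by the top camera suggests the pads are pushed back about 3–4 mm, or 8–10 N per valve. That is an estimate; I could not measure the squeeze on each valve directly.

**After letting go:** the top camera showed the pad bar and both valve buttons in the same place as before release. The wrist force was close to zero.

**Last side picture:** the lever had stayed put and the gripper was clear. The gripper hid most of the valves in that view. No bystander was touched knowingly, though I did not re-measure where they all were.

**Disagreement between cameras:** they differed on the rack's position by up to about 7 mm. I used the close wrist views, which agreed with each other to about 1 mm.

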